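Load the force sensors for calibration

ROBOT

A 6-joint arm with a two-finger parallel gripper is mounted at the origin on the work surface. World frame = base frame: x ahead of the robot, y to its left, z up, the work surface at z = 0. Lengths are in m, angles in rad, forces in N, time in s.
With the tool pointing down it reaches from about 0.3 to 0.85 m from the base axis. Payload 4.2 kg.
Tool frame: the origin (TCP) lies midway between the tips of the shut fingers; the grasp point (between the pads) lies 19 mm behind it; z points along the fingers, y is the line along which they close (so a half turn about z gives the same grasp; the last joint's range is limited). The gripper opens to 91 mm and grips with 3 to 60 N. Pads are 32 mm wide; open, the fingers measure 118 mm over their backs; the gripper's body (76 mm by 178 mm) begins 60 mm behind the grasp point.
Start: joints at [1.214, 0.32, 1.565, -0, 1.257, -0.02], TCP at [0.19, 0.543, 0.214] pointing down, gripper open.
Joint ranges: [-3.11, 3.11], [-0.84, 2.01], [0.21, 2.61], [-1.34, 4.49], [0.05, 2.63], [-2.56, 2.56]. Speed limits (rad/s): [2.57, 2.57, 3.14, 3.14, 3.14, 3.14].

INTERFACE

Orientations are given as a unit quaternion [x, y, z, w].
In Python, from rig import r gives the robot as it stands. The module is installed in compiled form; this text tells all that it offers.
- The arm moves only by the tool move_tool, called after "Request:" by a JSON object that holds its "api" and its "payload". Schema: {"type":"object","properties":{"offsets":{"type":"array","items":{"type":"array","items":{"type":"number"},"minItems":5,"maxItems":5},"minItems":1,"maxItems":8},"only":{"type":"string"},"quiet":{"type":"boolean"},"lines":{"type":"string"}},"required":["offsets"],"additionalProperties":false}. offsets is a list of rows, 1 to 8 of them, each of 5 numbers: the opening from 0.0 (shut) to 1.0 (fully open), then dx, dy, dz in mm, then a turn about the tool's z in rad; each row is the pose to reach, as a shift and turn from the pose commanded when the call began, along the tool's axes at that moment; what a row does not reach only later rows make up. A row lasts 1/8 s, in which the tool goes at most 0.0625 m and 0.188 rad, less where a joint would pass 70% of its speed; a pose out of reach is approached as far as the arm can. The fingers move at their own pace and stop on an object; the grip force is fixed at half the most. Time passes only in rows, so rows that do not move let the fingers close. The tool returns the time, the measured TCP pose, the force, the opening and the grip force at its end. only (a regular expression) keeps the lines of the reply that match it, lines (a string "A,B") keeps lines A to B, and quiet returns only ok. Input that does not fit is refused with a message, and nothing moves.
- r.observe(): the state, without advancing time (a new reading comes with each control period).
- r.snapshot(name): name is "scene" or "side" or "wrist"; returns the picture (384x512x3 uint8, red, green, blue); there is no depth.
- r.camera_model(name): a dict with "mtx" (3x3 intrinsics, pixels), "D" ([k1, k2, p1, p2, k3] as OpenCV has them; the pictures are not rectified), "eye" and "orientation" of the camera in the world; the wrist camera has in their place "T_tool_cam" (4x4, takes a point from camera to tool coordinates, whose origin is the TCP and whose axes are the flange's). Camera axes: x right, y up, looking along -z (the intrinsics and any distortion apply to the point x, -y, -z); pixel columns grow to the right and rows downward; lengths in m; the calibration is good to about 2 mm. A picture is of the moment at which its call begins: read the wrist's pose just before it. camera_model takes no time and is no camera call.
- r.sign_off(): hands the job in; it is judged then, once.
The state is a dict: "t": time; "joint_positions": joint angles; "joint_vel": joint speeds; "joint_efforts": joint torques, N m; "tool_pos": TCP position; "tcp_rot": TCP orientation; "ft_force": force on the tool from outside, world axes, zero at the start; "ft_torque": the same for the moment, N m; "grip_width": opening from 0.0 (shut) to 1.0 (fully open); "finger_force": force on a finger pad.
Only numpy, scipy, OpenCV 4.12 (cv2) and the standard library are available. Lean on these libraries where they do the work, as an engineer would, in place of code of your own. Each camera call takes 0.05 s, during which the arm holds its last target. There are 200 camera calls.

TASK

Get the three force sensors ready for calibration: first take the glass jar off the large pan and stand it in the middle of the cork coaster, then stand the three knobbed steel weights upright in the middle of the pans, smallest weight on the smallest pan, medium on medium, largest on largest, working strictly from the smallest to the largest. Set each thing down rather than dropping it, keep the jar upright, and do not disturb the beaker and the canister that stand among the weights.

Things in the scene. Friction and masses are not known exactly. Their poses are not given: they have to be found in the camera images.
- weight_small: The small calibration weight, 50 g: a bare steel cylinder with a narrower neck and knob on top, 20 mm in diameter and 32 mm high in all; the plain cylinder takes up the lower 20 mm and the knob is 14 mm wide. Loose, standing upright on the bench. Origin: centre of its underside, z up.
- weight_medium: The medium calibration weight, 200 g: a bare steel cylinder with a narrower neck and knob on top, 29 mm in diameter and 46 mm high in all; the plain cylinder takes up the lower 29 mm and the knob is 20 mm wide. Loose, standing upright on the bench. Origin: centre of its underside, z up.
- weight_large: The large calibration weight, 500 g: a bare steel cylinder with a narrower neck and knob on top, 39 mm in diameter and 63 mm high in all; the plain cylinder takes up the lower 39 mm and the knob is 27 mm wide. Loose, standing upright on the bench. Origin: centre of its underside, z up.
- sensor_small: Force sensor with the small pan, fixed to the bench: a dark grey metal box 90 x 90 mm, 30 mm high, with a flat round steel pan 44 mm in diameter centred over it. Pan top 42 mm above the bench, no rim. Origin: on the bench under the centre of the pan; z up. All three boxes are alike; only the pans differ.
- sensor_medium: Force sensor with the medium pan, fixed to the bench: a dark grey metal box 90 x 90 mm, 30 mm high, with a flat round steel pan 62 mm in diameter centred over it. Pan top 42 mm above the bench, no rim. Origin: on the bench under the centre of the pan; z up. All three boxes are alike; only the pans differ.
- sensor_large: Force sensor with the large pan, fixed to the bench: a dark grey metal box 90 x 90 mm, 30 mm high, with a flat round steel pan 84 mm in diameter centred over it. Pan top 42 mm above the bench, no rim. Origin: on the bench under the centre of the pan; z up. All three boxes are alike; only the pans differ. The glass jar stands on this pan at the start.
- jar: Closed glass jar with a white screw cap, 46 mm in diameter, 60 mm high, 85 to 170 g. Loose, standing upright on the large pan. Origin: centre of its underside, z up.
- coaster: Round cork coaster, 90 mm in diameter, 6 mm thick, fixed to the bench. Origin: centre of its underside, so its top is 6 mm above; z up.
- beaker: Bystander: small empty open glass beaker, 44 mm in diameter at the rim, 55 mm high, loose, among the weights. Origin: centre of its underside.
- canister: Bystander: flat-topped steel canister without a knob (not a weight), 39 mm in diameter, 42 mm high, loose, among the weights. Origin: centre of its underside.

How it is judged:
On the way, in this order (a step that is already met when the one before it is completed fails the run):
1. the jar stands released on the coaster (horizontal distance between jar and coaster below 0.015 m and z of jar in the frame of coaster between 0.002 and 0.01 m and angle between jar's own z axis and vertical below 0.12 rad and linear speed of jar below 0.03 m/s and contact force between jar and the fingers below 0.1 N), for 0.2 s.
2. the small weight stands released on the small pan (horizontal distance between weight_small and sensor_small below 0.012 m and z of weight_small in the frame of sensor_small between 0.038 and 0.046 m and angle between weight_small's own z axis and vertical below 0.12 rad and linear speed of weight_small below 0.03 m/s and contact force between weight_small and the fingers below 0.1 N), for 0.2 s.
3. the medium weight stands released on the medium pan (horizontal distance between weight_medium and sensor_medium below 0.012 m and z of weight_medium in the frame of sensor_medium between 0.038 and 0.046 m and angle between weight_medium's own z axis and vertical below 0.12 rad and linear speed of weight_medium below 0.03 m/s and contact force between weight_medium and the fingers below 0.1 N), for 0.2 s.
4. the large weight stands released on the large pan (horizontal distance between weight_large and sensor_large below 0.012 m and z of weight_large in the frame of sensor_large between 0.038 and 0.046 m and angle between weight_large's own z axis and vertical below 0.12 rad and linear speed of weight_large below 0.03 m/s and contact force between weight_large and the fingers below 0.1 N), for 0.2 s.
At the end, for the whole second after the job is handed in: The jar stands upright, released and at rest on the coaster, within 15 mm of its centre, and each weight stands upright, released and at rest on the pan of its own size, within 12 mm of the pan's centre (all of step 1 and all of step 2 and all of step 3 and all of step 4); the robot touches nothing.
It fails at once if the jar is tipped (more than about 35 degrees) (angle between jar's own z axis and vertical above 0.6 rad).
It fails at once if a weight or the jar is dropped on to its place or slammed down (faster than 0.6 m/s within 25 mm of it) ((horizontal distance between jar and coaster below 0.05 m and z of jar in the frame of coaster below 0.031 m and linear speed of jar above 0.6 m/s) or (horizontal distance between weight_small and sensor_small below 0.05 m and z of weight_small in the frame of sensor_small below 0.067 m and linear speed of weight_small above 0.6 m/s) or (horizontal distance between weight_medium and sensor_medium below 0.05 m and z of weight_medium in the frame of sensor_medium below 0.067 m and linear speed of weight_medium above 0.6 m/s) or (horizontal distance between weight_large and sensor_large below 0.05 m and z of weight_large in the frame of sensor_large below 0.067 m and linear speed of weight_large above 0.6 m/s)).
It fails at once if the beaker or the canister is moved more than 20 mm (distance of any of beaker, canister from where it was at the start of the episode above 0.02 m).
It also fails if it takes over 120 s, if anything falls off the work surface, if the arm or the gripper's body presses on something with over 40 N, if the wrist force passes 120 N, or if a joint passes its speed limit or range.

## Working session

There is one attempt and no reset: what is moved stays moved. The work goes in short steps, Python scripts to look and compute and a tool call to move; the robot and the scene stay as the last step left them, time stands still between calls to the robot, and variables do not carry over. Pictures are saved under pics/ and viewed, at most 14 in all, crops included, and the job is handed in when it is done.

```bash
mkdir -p pics; cat > h.py <<'E'
import numpy as np,cv2
from scipy.spatial.transform import Rotation as R
from rig import r
def cam(name,obs=None):
    m=r.camera_model(name)
    K=np.array(m["mtx"]);D=np.array(m["D"],float)
    if name=="wrist":
        o=obs; T=np.eye(4);T[:3,:3]=R.from_quat(o["tcp_rot"]).as_matrix();T[:3,3]=o["tool_pos"]
        C=T@np.array(m["T_tool_cam"]); return K,D,C[:3,3],C[:3,:3]
    q=np.array(m["orientation"],float)
    return K,D,np.array(m["eye"]),(R.from_quat(q).as_matrix() if q.size==4 else q.reshape(3,3))
def pix2z(c,uv,z):
    K,D,e,Rm=c
    x,y=cv2.undistortPoints(np.array([[uv]],float),K,D)[0,0]
    d=Rm@np.array([x,-y,-1]); return e+d*(z-e[2])/d[2]
def proj(c,P):
    K,D,e,Rm=c
    p=(np.atleast_2d(P)-e)@Rm; p=p*[1,-1,-1]
    return cv2.projectPoints(p,np.zeros(3),np.zeros(3),K,D)[0][:,0]
def save(img,f): cv2.imwrite("pics/"+f,cv2.cvtColor(img,cv2.COLOR_RGB2BGR))
E
python3 - <<'E'
from h import *
import json
o=r.observe();print({k:np.round(v,3).tolist() for k,v in o.items()})
for n in("scene","side","wrist"):
    save(r.snapshot(n),n+"0.png")
    print(n,{k:np.round(v,3).tolist() for k,v in r.camera_model(n).items()})
E
```

```text
{'t': 0.0, 'joint_positions': [1.214, 0.32, 1.566, 0.0, 1.257, -0.02], 'joint_vel': [-0.001, 0.001, 0.001, -0.001, -0.0, -0.002], 'joint_efforts': [-0.0, -41.247, -23.197, 0.073, 0.046, -0.0], 'tool_pos': [0.19, 0.542, 0.213], 'tcp_rot': [0.168, 0.986, -0.001, -0.0], 'ft_force': [-0.261, -0.021, -0.519], 'ft_torque': [0.003, -0.013, 0.045], 'finger_force': 0.0, 'grip_width': 0.997}
scene {'mtx': [[360.11, 0.0, 250.314], [0.0, 360.11, 195.512], [0.0, 0.0, 1.0]], 'D': [-0.083, 0.0, 0.0, 0.0, 0.0], 'eye': [1.382, 0.02, 0.663], 'orientation': [0.314, 0.337, 0.633, 0.622]}
side {'mtx': [[380.603, 0.0, 258.016], [0.0, 380.603, 192.996], [0.0, 0.0, 1.0]], 'D': [-0.02, 0.0, 0.0, 0.0, 0.0], 'eye': [0.28, -0.829, 0.678], 'orientation': [0.457, -0.057, -0.118, 0.88]}
wrist {'mtx': [[325.163, 0.0, 257.943], [0.0, 325.163, 190.434], [0.0, 0.0, 1.0]], 'D': [-0.093, 0.0, 0.0, 0.0, 0.0], 'T_tool_cam': [[0.0, 0.958, 0.287, 0.082], [1.0, -0.0, -0.0, -0.001], [-0.0, 0.287, -0.958, -0.171], [0.0, 0.0, 0.0, 1.0]]}
```

View pics/scene0.png

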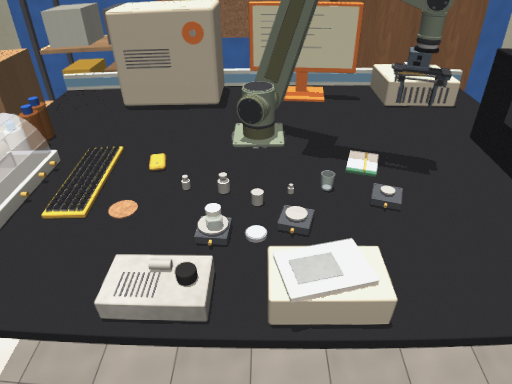

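View pics/side0.png

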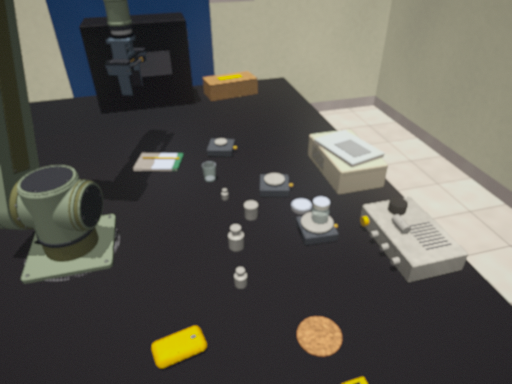

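View pics/wrist0.png

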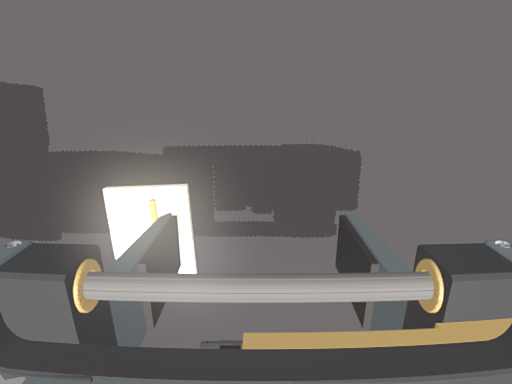

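Scene: the coaster is at (123,209). The jar is on the large pan at (213,222), the medium pan at (296,214) and the small pan at (388,190). The weights are at about (185,183), (223,184) and (291,188), the canister at (257,198) and the beaker at (327,180). I'll enlarge the region to get exact pixels.

```bash
python3 - <<'E'
import cv2
a=cv2.imread("pics/scene0.png")[165:253,100:260]
b=cv2.imread("pics/scene0.png")[165:253,250:410]
for n,i in(("a",a),("b",b)): cv2.imwrite(f"pics/crop_{n}.png",cv2.resize(i,None,fx=5,fy=5,interpolation=cv2.INTER_CUBIC))
E
```

```text
(no output)
```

View pics/crop_a.png

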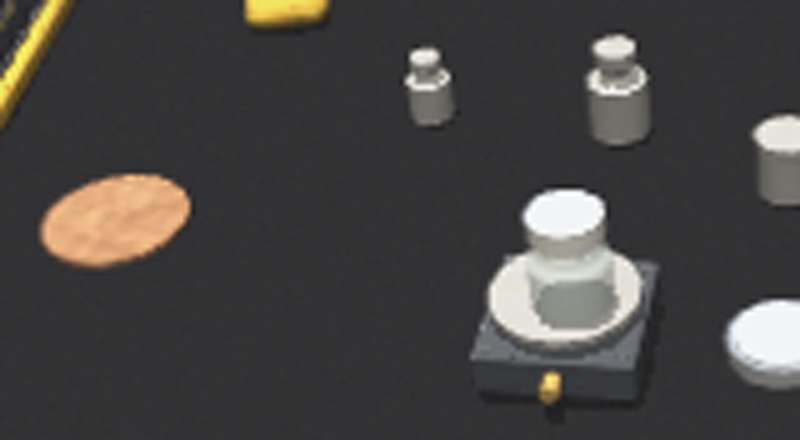

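View pics/crop_b.png

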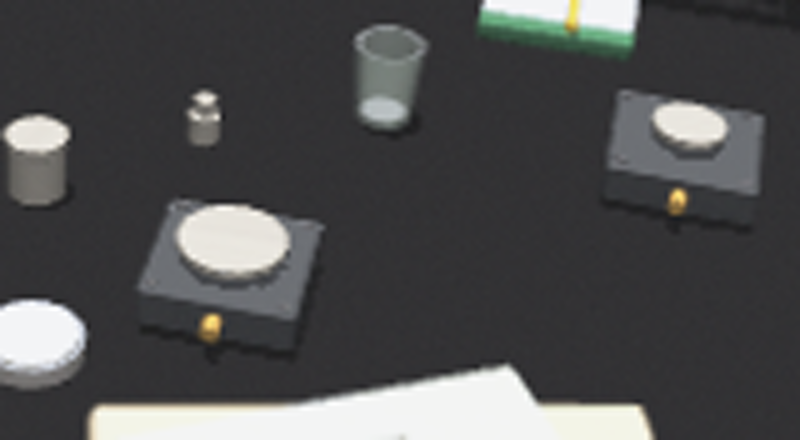

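The crops show these centres. Crop a: medium knob (425,56), large knob (614,47), jar cap (565,214), large pan (565,296), coaster (115,220). Crop b: small knob (205,98), canister top (37,133), beaker rim (391,43), medium pan (234,240), small pan (691,125), and a loose white lid at (30,338).

```bash
python3 - <<'E'
from h import *
c=cam("scene"); 
ob=dict(wm=("a",425,56,.046),wl=("a",614,47,.063),jar=("a",565,214,.102),panL=("a",565,296,.042),coaster=("a",115,220,.006),
ws=("b",205,98,.032),can=("b",37,133,.042),beaker=("b",391,43,.055),panM=("b",234,240,.042),panS=("b",691,125,.042),lid=("b",30,335,.015))
for k,(i,x,y,z) in ob.items():
    uv=((x+.5)/5-.5+(100 if i=="a" else 250),(y+.5)/5-.5+165)
    p=pix2z(c,uv,z); q=proj(cam("side"),p)[0]
    print(k,np.round(p,3),"r",round(np.hypot(*p[:2]),3),"side px",q.round(0))
# sizes & box edges
def P(i,x,y,z): return pix2z(c,((x+.5)/5-.5+(100 if i=="a" else 250),(y+.5)/5-.5+165),z)
for k,i,a,b,z in(("panL","a",(488,296),(643,290),.042),("coaster","a",(40,228),(191,212),.006),("panM","b",(176,238),(290,243),.042),("panS","b",(652,124),(729,127),.042),("boxL front","a",(472,360),(638,368),.03),("boxM","b",(139,288),(297,318),.03),("boxS","b",(606,170),(757,192),.03)):
    d=P(i,*b,z)-P(i,*a,z);print(k,np.round(np.hypot(*d[:2]),3),np.round(np.degrees(np.arctan2(d[1],d[0])),1))
E
```

```text
wm [ 0.395 -0.235  0.046] r 0.46 side px [241. 268.]
wl [ 0.412 -0.109  0.063] r 0.426 side px [236. 226.]
jar [ 0.64  -0.111  0.102] r 0.649 side px [322. 200.]
panL [ 0.634 -0.116  0.042] r 0.644 side px [319. 220.]
coaster [ 0.519 -0.412  0.006] r 0.663 side px [321. 332.]
ws [0.425 0.108 0.032] r 0.438 side px [225. 189.]
can [0.478 0.002 0.042] r 0.478 side px [251. 203.]
beaker [0.396 0.228 0.055] r 0.457 side px [209. 164.]
panM [0.584 0.113 0.042] r 0.595 side px [275. 177.]
panS [0.47  0.402 0.042] r 0.619 side px [222. 140.]
lid [ 0.634 -0.     0.015] r 0.634 side px [303. 203.]
panL 0.084 93.8
coaster 0.093 100.4
panM 0.064 85.9
panS 0.047 86.0
boxL front 0.089 86.4
boxM 0.088 73.2
boxS 0.088 75.2
```

```bash
python3 - <<'E'
import cv2
a=cv2.imread("pics/side0.png")[130:280,190:350]
cv2.imwrite("pics/crop_s.png",cv2.resize(a,None,fx=4,fy=4,interpolation=cv2.INTER_CUBIC))
E
```

```text
(no output)
```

View pics/crop_s.png

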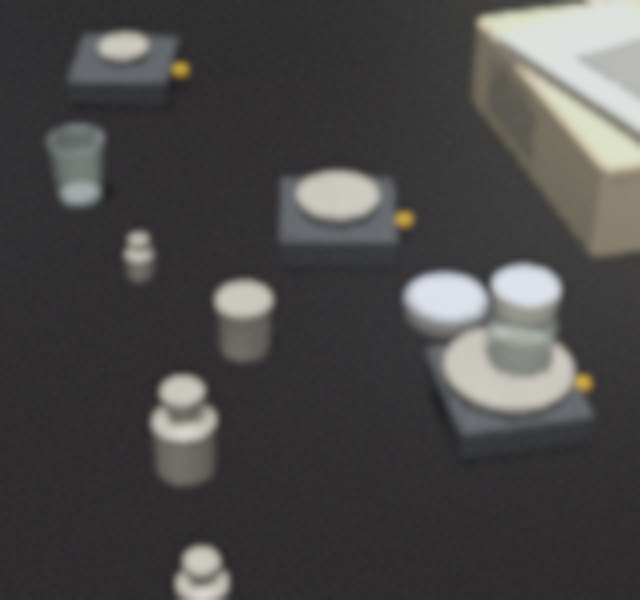

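The side view agrees with the scene positions to 1–2 px (large knob at (235,227), jar cap at (321,201), small knob at (225,189)). Moving now, with the jar first.

```bash
cat > d.py <<'E'
import sys
from h import *
o=r.observe(); t=np.array([float(v) for v in sys.argv[1:4]])
print("tool delta",np.round(R.from_quat(o["tcp_rot"]).inv().apply(t-o["tool_pos"]),4),"at",np.round(o["tool_pos"],4),"j6",round(o["joint_positions"][5],2),"t",o["t"])
E
python3 d.py .637 -.113 .19
```

```text
tool delta [-0.6385 -0.4707  0.024 ] at [0.1899 0.5423 0.2133] j6 -0.02 t 0.15
```

The rows are not in the units I measure in: shifts go in mm. I convert before sending: -0.64 m is -640, -0.47 m is -470.

Request:
{"api": "move_tool", "payload": {"offsets": [[1,-640,-470,24,0],[1,-640,-470,24,0],[1,-640,-470,24,0],[1,-640,-470,24,0],[1,-640,-470,24,0],[1,-640,-470,24,0],[1,-640,-470,24,0],[1,-640,-470,24,0]]}}

```text
t: 1.15
tool_pos: [0.4733, 0.1286, 0.1988]
tcp_rot: [0.168, 0.986, 0.0, 0.0]
ft_force: [1.2, 0.9, 0.2]
grip_width: 0.996
finger_force: 0.0
```

```bash
python3 d.py .637 -.113 .19
```

```text
tool delta [-0.2344 -0.1739  0.0087] at [0.4733 0.1286 0.1988] j6 -0.99 t 1.15
```

To row units: -0.234 m is -234, -0.174 m is -174.

Request:
{"api": "move_tool", "payload": {"offsets": [[1,-234,-174,-50,0],[1,-234,-174,-50,0],[1,-234,-174,-50,0],[1,-234,-174,-50,0],[1,-234,-174,-50,0],[1,-234,-174,-50,0],[1,-234,-174,-50,0]]}}

```text
t: 2.02
tool_pos: [0.6352, -0.1107, 0.2481]
tcp_rot: [0.168, 0.986, 0.0, -0.001]
ft_force: [0.1, 0.1, -0.3]
grip_width: 1.0
finger_force: 0.0
```

```bash
python3 d.py .637 -.113 .19; python3 - <<'E'
from h import *
o=r.observe();c=cam("wrist",o);i=r.snapshot("wrist").copy()
a=np.linspace(0,2*np.pi,40)
for x,y,z,rr,col in((.637,-.113,.102,.023,(255,0,0)),(.634,-.116,.042,.042,(0,255,0)),(.637,-.113,.042,.023,(255,0,255))):
    p=proj(c,np.c_[x+rr*np.cos(a),y+rr*np.sin(a),z+0*a]);cv2.polylines(i,[np.int32(p)],True,col,1)
save(i,"w1.png")
E
```

```text
tool delta [-0.0026 -0.0016  0.0581] at [ 0.6352 -0.1107  0.2481] j6 -1.42 t 2.025
```

View pics/w1.png

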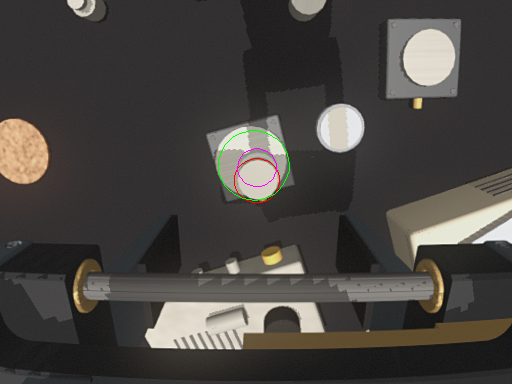

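The wrist view matches the predictions: the cap circle at (258,180) sits on the cap, and the pan circle around (253,163) sits on the large pan. The coaster centre is at about (19,152) and the medium pan at (429,57).

```bash
python3 - <<'E'
from h import *
c=cam("wrist",r.observe())
for n,uv,z in(("jarcap",(257,179),.102),("coaster",(20,152),.006),("panM",(429,57.5),.042),("lid",(340,128),.015),("panL",(253,161),.042)): print(n,pix2z(c,uv,z).round(4))
E
python3 d.py .637 -.112 .056
```

```text
jarcap [ 0.6349 -0.1118  0.102 ]
coaster [ 0.5158 -0.4111  0.006 ]
panM [0.5796 0.1124 0.042 ]
lid [ 0.6284 -0.0009  0.015 ]
panL [ 0.6273 -0.1143  0.042 ]
tool delta [-0.0028 -0.0011  0.1923] at [ 0.635  -0.1102  0.2483] j6 -1.42 t 2.075
```

Request:
{"api": "move_tool", "payload": {"offsets": [[1,-2,0,50,0],[1,-2,0,100,0],[1,-2,0,140,0],[1,-2,0,170,0],[1,-2,0,192,0],[1,-2,0,192,0],[0.3,-2,0,192,0],[0.3,-2,0,192,0]]}}

```text
t: 3.08
tool_pos: [0.6385, -0.1116, 0.0584]
tcp_rot: [0.167, 0.986, 0.0, 0.001]
ft_force: [0.6, 0.6, -0.7]
grip_width: 0.813
finger_force: 0.0
```

Request:
{"api": "move_tool", "payload": {"offsets": [[0,0,0,0,0],[0,0,0,0,0],[0,0,0,0,0],[0,0,0,0,0]]}}

```text
t: 3.58
tool_pos: [0.6377, -0.1119, 0.057]
tcp_rot: [0.168, 0.986, 0.0, 0.0]
ft_force: [-0.9, -1.1, 0.7]
grip_width: 0.497
finger_force: 30.0
```

To row units: -0.12 m is -120, -0.08 m is -80.

Request:
{"api": "move_tool", "payload": {"offsets": [[0,0,0,-30,0],[0,0,0,-80,0],[0,0,0,-120,0],[0,0,0,-120,0]]}}

```text
t: 4.08
tool_pos: [0.6396, -0.1122, 0.1805]
tcp_rot: [0.168, 0.986, -0.0, 0.004]
ft_force: [-0.2, 0.4, -1.5]
grip_width: 0.495
finger_force: 30.0
```

```bash
python3 d.py .518 -.411 .15
```

```text
tool delta [ 0.0163 -0.3222  0.03  ] at [ 0.6396 -0.1122  0.1805] j6 -1.43 t 4.075
```

Request:
{"api": "move_tool", "payload": {"offsets": [[0,2,-40,0,0],[0,5,-100,0,0],[0,8,-160,10,0],[0,11,-220,20,0],[0,14,-270,30,0],[0,16,-310,30,0],[0,16,-322,30,0],[0,16,-322,30,0]]}}

```text
t: 5.08
tool_pos: [0.5157, -0.4101, 0.1455]
tcp_rot: [0.168, 0.986, 0.001, -0.001]
ft_force: [0.8, 0.3, -0.9]
grip_width: 0.489
finger_force: 30.0
```

```bash
python3 d.py .518 -.411 .023; python3 - <<'E'
from h import *
o=r.observe();c=cam("wrist",o);i=r.snapshot("wrist").copy()
a=np.linspace(0,2*np.pi,40)
for x,y,z,rr,col in((.518,-.411,.006,.045,(0,255,0)),(.395,-.235,.046,.01,(255,0,255)),(.412,-.109,.063,.0135,(255,0,255))):
    p=proj(c,np.c_[x+rr*np.cos(a),y+rr*np.sin(a),z+0*a]);cv2.polylines(i,[np.int32(p)],True,col,1)
save(i,"w2.png")
E
```

```text
tool delta [-0.0027 -0.0003  0.1225] at [ 0.5157 -0.4101  0.1455] j6 -1.92 t 5.075
```

View pics/w2.png

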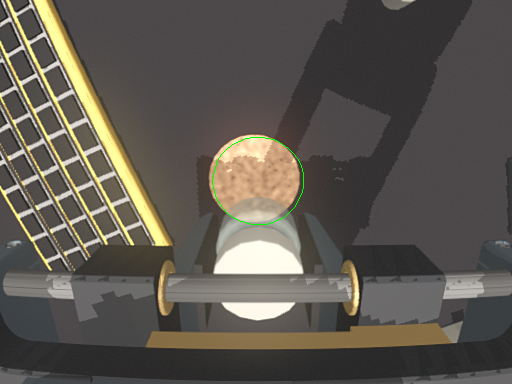

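The jar is held upright, and the coaster at (256,179) lies within 2 px of its predicted circle. Lowering now.

To row units: 0.122 m is 122, 0.12 m is 120.

Request:
{"api": "move_tool", "payload": {"offsets": [[0,-1,0,30,0],[0,-1,0,70,0],[0,-1,0,100,0],[0,-1,0,112,0],[0,-1,0,120,0],[0,-1,0,122,0],[0,-1,0,122,0],[0,-1,0,122,0]]}}

```text
t: 6.12
tool_pos: [0.5175, -0.4111, 0.0257]
tcp_rot: [0.168, 0.986, -0.0, 0.001]
ft_force: [0.1, 0.4, -1.5]
grip_width: 0.494
finger_force: 30.0
```

To row units: 0.004 m is 4, 0.002 m is 2.

Request:
{"api": "move_tool", "payload": {"offsets": [[0,0,0,2,0],[0,0,0,4,0],[0,0,0,4,0]]}}

```text
t: 6.5
tool_pos: [0.5172, -0.4109, 0.021]
tcp_rot: [0.168, 0.986, -0.0, 0.0]
ft_force: [-0.3, 0.3, 1.4]
grip_width: 0.492
finger_force: 30.0
```

To row units: -0.18 m is -180, -0.15 m is -150.

Request:
{"api": "move_tool", "payload": {"offsets": [[1,0,0,0,0],[1,0,0,0,0],[1,0,0,0,0],[1,0,0,0,0],[1,0,0,-30,0],[1,0,0,-90,0],[1,0,0,-150,0],[1,0,0,-180,0]]}}

```text
t: 7.5
tool_pos: [0.5181, -0.4116, 0.2051]
tcp_rot: [0.168, 0.986, -0.001, 0.003]
ft_force: [-0.1, 0.2, -0.7]
grip_width: 0.997
finger_force: 0.0
```

```bash
python3 d.py .425 .108 .2; python3 - <<'E'
from h import *
save(cv2.resize(np.hstack([r.snapshot("scene")[150:260,90:270],r.snapshot("side")[250:360,220:400]]),None,fx=2,fy=2,interpolation=cv2.INTER_CUBIC),"c3.png")
E
```

```text
tool delta [0.2596 0.4596 0.0027] at [ 0.5181 -0.4116  0.2051] j6 -1.92 t 7.5
```

View pics/c3.png

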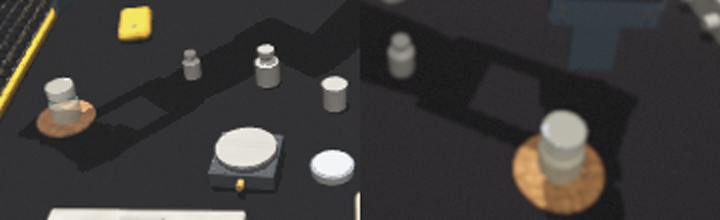

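The jar stands upright in the middle of the coaster. Going to the small weight.

Request:
{"api": "move_tool", "payload": {"offsets": [[1,260,460,3,0],[1,260,460,3,0],[1,260,460,3,0],[1,260,460,3,0],[1,260,460,3,0],[1,260,460,3,0],[1,260,460,3,0],[1,260,460,3,0]]}}

```text
t: 8.6
tool_pos: [0.4273, 0.083, 0.1966]
tcp_rot: [0.168, 0.986, -0.0, -0.001]
ft_force: [1.2, 0.5, -0.6]
grip_width: 1.0
finger_force: 0.0
```

```bash
python3 d.py .425 .108 .2
```

```text
tool delta [ 0.0104  0.0228 -0.0034] at [0.4273 0.083  0.1966] j6 -1.07 t 8.6
```

Request:
{"api": "move_tool", "payload": {"offsets": [[1,10,23,0,0],[1,10,23,0,0],[1,10,23,0,0]]}}

```text
t: 8.98
tool_pos: [0.4265, 0.1057, 0.1971]
tcp_rot: [0.168, 0.986, -0.001, -0.001]
ft_force: [0.7, 0.2, -0.4]
grip_width: 1.0
finger_force: 0.0
```

```bash
python3 - <<'E'
from h import *
o=r.observe();c=cam("wrist",o);i=r.snapshot("wrist").copy();print(o["tool_pos"])
a=np.linspace(0,2*np.pi,40)
for x,y,z,rr,col in((.425,.108,.032,.007,(255,0,0)),(.425,.108,0,.01,(0,255,0)),(.582,.1125,.042,.031,(255,0,255)),(.47,.402,.042,.022,(255,255,0)),(.396,.228,.055,.022,(0,255,255))):
    p=proj(c,np.c_[x+rr*np.cos(a),y+rr*np.sin(a),z+0*a]);cv2.polylines(i,[np.int32(p)],True,col,1)
save(i,"w4.png")
E
```

```text
[0.42647505 0.10565015 0.19712738]
```

View pics/w4.png

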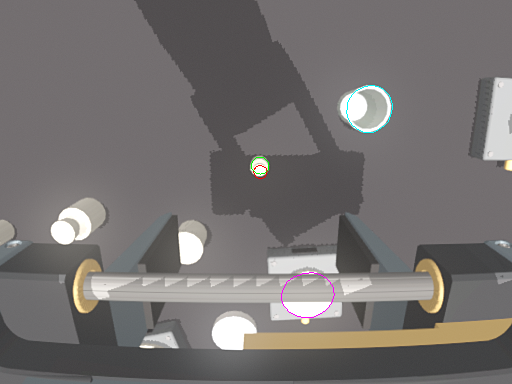

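The small weight at (260,168) and the beaker rim at (368,108) both sit on their predicted circles. Descending.

```bash
python3 d.py .425 .108 .006
```

```text
tool delta [0.0023 0.0021 0.1913] at [0.4267 0.1054 0.1973] j6 -1.02 t 9.025
```

Request:
{"api": "move_tool", "payload": {"offsets": [[1,2,2,50,0],[1,2,2,100,0],[1,2,2,140,0],[1,2,2,170,0],[0.6,2,2,187,0],[0.5,2,2,189,0],[0.5,2,2,189,0],[0.5,2,2,189,0]]}}

```text
t: 10.02
tool_pos: [0.4265, 0.1088, 0.0098]
tcp_rot: [0.168, 0.986, 0.0, 0.001]
ft_force: [-0.4, 0.7, -0.1]
grip_width: 0.59
finger_force: 0.0
```

```bash
python3 d.py .425 .108 .005
```

```text
tool delta [ 0.0011 -0.0012  0.0048] at [0.4265 0.1088 0.0098] j6 -1.01 t 10.025
```

To row units: 0.004 m is 4.

Request:
{"api": "move_tool", "payload": {"offsets": [[0.4,0,0,4,0],[0,0,0,4,0],[0,0,0,4,0],[0,0,0,4,0],[0,0,0,4,0],[0,0,0,4,0],[0,0,0,4,0]]}}

```text
t: 10.9
tool_pos: [0.4257, 0.109, 0.0051]
tcp_rot: [0.168, 0.986, 0.0, 0.0]
ft_force: [-1.4, 0.4, 2.2]
grip_width: 0.207
finger_force: 30.0
```

Request:
{"api": "move_tool", "payload": {"offsets": [[0,0,0,0,0],[0,0,0,0,0],[0,0,0,-30,0],[0,0,0,-80,0],[0,0,0,-120,0],[0,0,0,-150,0],[0,0,0,-150,0]]}}

```text
t: 11.78
tool_pos: [0.4272, 0.1092, 0.1569]
tcp_rot: [0.168, 0.986, 0.001, 0.002]
ft_force: [-0.5, -0.1, -0.7]
grip_width: 0.209
finger_force: 30.0
```

```bash
python3 d.py .47 .402 .155
```

```text
tool delta [0.0564 0.2905 0.0024] at [0.4272 0.1092 0.1569] j6 -1.01 t 11.775
```

To row units: 0.29 m is 290, 0.27 m is 270.

Request:
{"api": "move_tool", "payload": {"offsets": [[0,8,40,0,0],[0,18,100,0,0],[0,30,160,0,0],[0,42,220,0,0],[0,52,270,0,0],[0,56,290,0,0],[0,56,290,0,0],[0,56,290,0,0]]}}

```text
t: 12.78
tool_pos: [0.4682, 0.3993, 0.1544]
tcp_rot: [0.168, 0.986, -0.001, -0.001]
ft_force: [-0.4, -1.2, -0.1]
grip_width: 0.207
finger_force: 30.0
```

```bash
python3 - <<'E'
from h import *
o=r.observe();c=cam("wrist",o);i=r.snapshot("wrist").copy();print(o["tool_pos"])
a=np.linspace(0,2*np.pi,40)
for x,y,z,rr,col in((.47,.402,.042,.022,(255,0,0)),):
    p=proj(c,np.c_[x+rr*np.cos(a),y+rr*np.sin(a),z+0*a]);cv2.polylines(i,[np.int32(p)],True,col,1)
save(cv2.resize(i[110:290,150:370],None,fx=3,fy=3),"w5.png")
E
```

```text
[0.46824477 0.3992768  0.15436145]
```

View pics/w5.png

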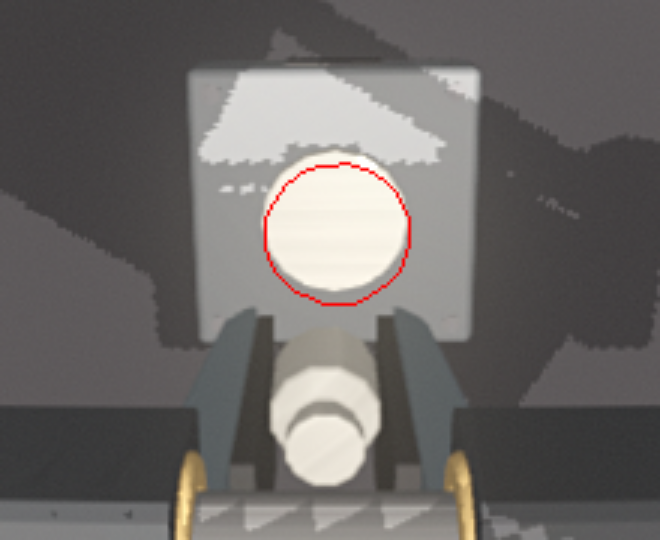

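The small pan's centre is at (335,221) in the crop, about 4 px above the predicted circle, so I'll correct from this view.

```bash
python3 - <<'E'
from h import *
o=r.observe();c=cam("wrist",o)
p=pix2z(c,(150+335/3-.3,110+221/3-.3),.042);print(p)
t=np.array([p[0]*.75+.47*.25,p[1]*.75+.402*.25,.045]);print(t,R.from_quat(o["tcp_rot"]).inv().apply(t-o["tool_pos"]))
E
```

```text
[0.46535546 0.40270767 0.042     ]
[0.46651659 0.40253075 0.045     ] [0.00285761 0.00263127 0.10975885]
```

Request:
{"api": "move_tool", "payload": {"offsets": [[0,3,2,30,0],[0,3,2,65,0],[0,3,2,88,0],[0,3,2,98,0],[0,3,2,103,0],[0,3,2,105,0],[0,3,2,105,0]]}}

```text
t: 13.7
tool_pos: [0.4669, 0.4042, 0.0508]
tcp_rot: [0.168, 0.986, 0.001, 0.0]
ft_force: [-1.0, 0.1, -0.8]
grip_width: 0.206
finger_force: 30.0
```

Request:
{"api": "move_tool", "payload": {"offsets": [[0,1,-1,2,0],[0,1,-1,4,0],[0,1,-1,4,0]]}}

```text
t: 14.08
tool_pos: [0.4652, 0.4035, 0.0471]
tcp_rot: [0.168, 0.986, 0.0, 0.0]
ft_force: [-1.3, -0.7, 4.8]
grip_width: 0.211
finger_force: 30.0
```

Request:
{"api": "move_tool", "payload": {"offsets": [[0.7,0,0,0,0],[0.7,0,0,0,0],[0.7,0,0,0,0],[0.7,0,0,0,0],[0.7,0,0,-30,0],[0.7,0,0,-90,0],[0.7,0,0,-150,0],[0.7,0,0,-150,0]]}}

```text
t: 15.08
tool_pos: [0.4676, 0.4054, 0.2019]
tcp_rot: [0.168, 0.986, 0.005, 0.004]
ft_force: [0.1, 0.8, -1.2]
grip_width: 0.701
finger_force: 0.0
```

```bash
python3 d.py .395 -.235 .2; python3 - <<'E'
from h import *
o=r.observe();c=cam("wrist",o);i=r.snapshot("wrist").copy()
a=np.linspace(0,2*np.pi,40)
for x,y,z,rr,col in((.466,.403,.042,.022,(255,0,0)),(.466,.403,.074,.007,(0,255,0))):
    p=proj(c,np.c_[x+rr*np.cos(a),y+rr*np.sin(a),z+0*a]);cv2.polylines(i,[np.int32(p)],True,col,1)
save(cv2.resize(i[110:290,150:370],None,fx=3,fy=3),"w6.png")
E
```

```text
tool delta [-0.1431 -0.6284 -0.0037] at [0.4676 0.4054 0.2019] j6 -0.54 t 15.075
```

View pics/w6.png

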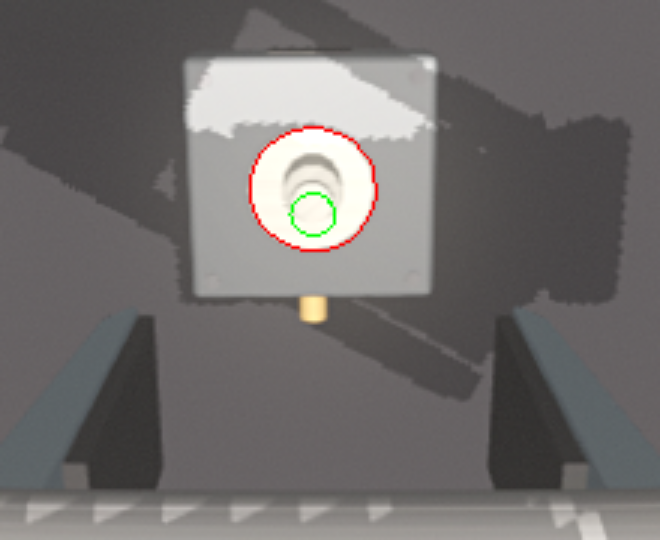

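The small weight stands centred and upright on its pan; the knob at (313,214) falls on the prediction. On to the medium weight.

Request:
{"api": "move_tool", "payload": {"offsets": [[0.7,-143,-628,-4,0],[0.7,-143,-628,-4,0],[0.7,-143,-628,-4,0],[0.7,-143,-628,-4,0],[0.7,-143,-628,-4,0],[0.7,-143,-628,-4,0],[0.7,-143,-628,-4,0],[0.7,-143,-628,-4,0]]}}

```text
t: 16.12
tool_pos: [0.4073, -0.095, 0.1975]
tcp_rot: [0.168, 0.986, 0.0, -0.001]
ft_force: [1.2, -0.2, 0.2]
grip_width: 0.7
finger_force: 0.0
```

```bash
python3 d.py .395 -.235 .2
```

```text
tool delta [-0.0346 -0.1362 -0.0026] at [ 0.4073 -0.095   0.1975] j6 -1.49 t 16.125
```

Request:
{"api": "move_tool", "payload": {"offsets": [[0.7,-35,-136,-2,0],[0.7,-35,-136,-2,0],[0.7,-35,-136,-2,0],[0.7,-35,-136,-2,0],[0.7,-35,-136,-2,0]]}}

```text
t: 16.75
tool_pos: [0.3967, -0.2317, 0.2004]
tcp_rot: [0.167, 0.986, 0.001, -0.001]
ft_force: [0.5, -0.9, -0.0]
grip_width: 0.703
finger_force: 0.0
```

```bash
python3 - <<'E'
from h import *
o=r.observe();c=cam("wrist",o);i=r.snapshot("wrist").copy();print(o["tool_pos"],o["joint_positions"])
a=np.linspace(0,2*np.pi,40)
for x,y,z,rr,col in((.395,-.235,.046,.01,(255,0,0)),(.412,-.109,.063,.0135,(0,255,0))):
    p=proj(c,np.c_[x+rr*np.cos(a),y+rr*np.sin(a),z+0*a]);cv2.polylines(i,[np.int32(p)],True,col,1)
save(i,"w7.png")
E
```

```text
[ 0.39671775 -0.23173013  0.20035293] [-5.54208420e-01  1.48753916e-01  1.83263012e+00  7.68266370e-04
  1.16230218e+00 -1.78984507e+00]
```

View pics/w7.png

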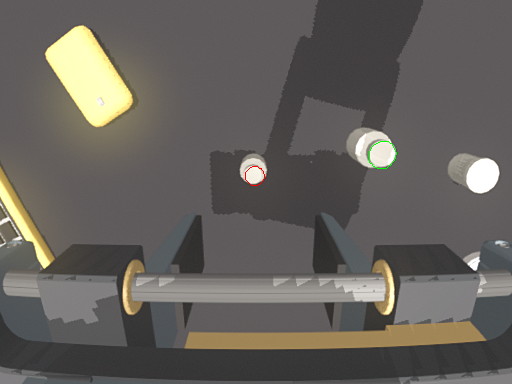

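The medium knob at (255,175) is on its prediction. Descending.

```bash
python3 d.py .395 -.235 .006
```

```text
tool delta [ 0.0005 -0.004   0.1946] at [ 0.3969 -0.2317  0.2006] j6 -1.79 t 16.8
```

Request:
{"api": "move_tool", "payload": {"offsets": [[0.7,1,-3,50,0],[0.7,1,-3,100,0],[0.7,1,-3,140,0],[0.7,1,-3,170,0],[0.6,1,-3,187,0],[0.5,1,-3,193,0],[0.5,1,-3,193,0]]}}

```text
t: 17.68
tool_pos: [0.3954, -0.2352, 0.0083]
tcp_rot: [0.167, 0.986, 0.0, 0.0]
ft_force: [-0.1, 0.1, -0.5]
grip_width: 0.5
finger_force: 0.0
```

```bash
python3 d.py .395 -.235 .006
```

```text
tool delta [0.0005 0.     0.0023] at [ 0.3954 -0.2352  0.0083] j6 -1.8 t 17.675
```

Request:
{"api": "move_tool", "payload": {"offsets": [[0,0,0,1,0],[0,0,0,1,0],[0,0,0,1,0],[0,0,0,1,0],[0,0,0,1,0],[0,0,0,1,0],[0,0,0,1,0]]}}

```text
t: 18.55
tool_pos: [0.3955, -0.2361, 0.0077]
tcp_rot: [0.168, 0.986, -0.0, 0.001]
ft_force: [0.4, 0.5, 6.0]
grip_width: 0.305
finger_force: 30.0
```

Request:
{"api": "move_tool", "payload": {"offsets": [[0,0,0,-30,0],[0,0,0,-80,0],[0,0,0,-120,0],[0,0,0,-150,0],[0,0,0,-160,0],[0,0,0,-160,0]]}}

```text
t: 19.3
tool_pos: [0.3947, -0.2357, 0.1666]
tcp_rot: [0.168, 0.986, 0.0, -0.0]
ft_force: [0.3, 0.3, -2.4]
grip_width: 0.309
finger_force: 30.0
```

```bash
python3 d.py .581 .1125 .165
```

```text
tool delta [-0.0607  0.3902  0.0016] at [ 0.3947 -0.2357  0.1666] j6 -1.8 t 19.3
```

Request:
{"api": "move_tool", "payload": {"offsets": [[0,-6,40,0,0],[0,-14,90,0,0],[0,-22,150,0,0],[0,-30,210,0,0],[0,-40,270,0,0],[0,-50,330,0,0],[0,-58,375,0,0],[0,-61,390,0,0]]}}

```text
t: 20.3
tool_pos: [0.5814, 0.1143, 0.1643]
tcp_rot: [0.166, 0.986, -0.0, -0.002]
ft_force: [-0.4, -0.7, -2.6]
grip_width: 0.308
finger_force: 30.0
```

Request:
{"api": "move_tool", "payload": {"offsets": [[0,0,0,0,0],[0,0,0,0,0]]}}

```text
t: 20.55
tool_pos: [0.5805, 0.1108, 0.1663]
tcp_rot: [0.168, 0.986, -0.001, -0.001]
ft_force: [0.7, -0.5, -2.6]
grip_width: 0.303
finger_force: 30.0
```

```bash
python3 - <<'E'
from h import *
o=r.observe();c=cam("wrist",o);i=r.snapshot("wrist").copy();print(o["tool_pos"])
a=np.linspace(0,2*np.pi,40)
for x,y,z,rr,col in((.581,.1125,.042,.031,(255,0,0)),):
    p=proj(c,np.c_[x+rr*np.cos(a),y+rr*np.sin(a),z+0*a]);print(p.mean(0));cv2.polylines(i,[np.int32(p)],True,col,1)
save(cv2.resize(i[110:290,150:370],None,fx=3,fy=3),"w8.png")
E
```

```text
[0.58045273 0.11075463 0.16629959]
[261.07376332 184.66693208]
```

View pics/w8.png

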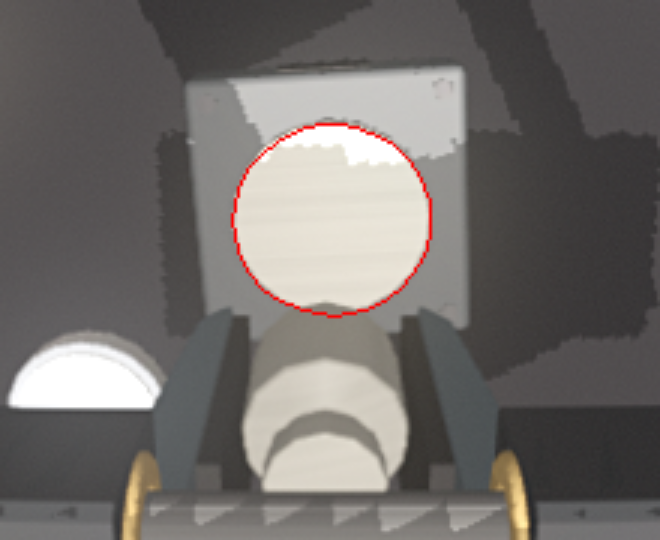

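The medium pan matches its circle (centre at (332,220) in the crop). Lowering.

To row units: 0.112 m is 112, 0.114 m is 114.

Request:
{"api": "move_tool", "payload": {"offsets": [[0,0,2,30,0],[0,0,2,70,0],[0,0,2,95,0],[0,0,2,107,0],[0,0,2,112,0],[0,0,2,114,0],[0,0,2,114,0]]}}

```text
t: 21.48
tool_pos: [0.5827, 0.114, 0.0539]
tcp_rot: [0.168, 0.986, 0.0, 0.001]
ft_force: [-0.0, 1.8, -1.1]
grip_width: 0.305
finger_force: 30.0
```

```bash
python3 d.py .581 .1125 .0495
```

```text
tool delta [ 0.0011 -0.002   0.0044] at [0.5827 0.114  0.0539] j6 -1.06 t 21.475
```

Request:
{"api": "move_tool", "payload": {"offsets": [[0,0,-1,2,0],[0,0,-1,4,0],[0,0,-1,4,0]]}}

```text
t: 21.85
tool_pos: [0.582, 0.1131, 0.0497]
tcp_rot: [0.168, 0.986, 0.0, 0.0]
ft_force: [-1.3, 0.6, 3.0]
grip_width: 0.307
finger_force: 30.0
```

Request:
{"api": "move_tool", "payload": {"offsets": [[0.8,0,0,0,0],[0.8,0,0,0,0],[0.8,0,0,0,0],[0.8,0,0,0,0],[0.8,0,0,-30,0],[0.8,0,0,-90,0],[0.8,0,0,-150,0],[0.8,0,0,-150,0]]}}

```text
t: 22.85
tool_pos: [0.5849, 0.1136, 0.2048]
tcp_rot: [0.168, 0.986, 0.002, 0.006]
ft_force: [0.5, -1.1, -1.0]
grip_width: 0.801
finger_force: 0.0
```

```bash
python3 d.py .412 -.109 .2; python3 - <<'E'
from h import *
o=r.observe();c=cam("wrist",o);i=r.snapshot("wrist").copy()
a=np.linspace(0,2*np.pi,40)
for x,y,z,rr,col in((.581,.1125,.042,.031,(255,0,0)),(.581,.1125,.088,.01,(0,255,0))):
    p=proj(c,np.c_[x+rr*np.cos(a),y+rr*np.sin(a),z+0*a]);cv2.polylines(i,[np.int32(p)],True,col,1)
save(i[90:290,150:370],"w9.png")
E
```

```text
tool delta [ 0.0896 -0.2672  0.0023] at [0.5849 0.1136 0.2048] j6 -1.06 t 22.85
```

View pics/w9.png

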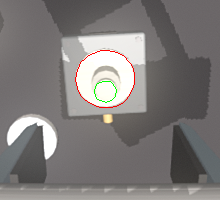

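The medium weight stands centred on its pan (knob at (105,91)). By my count that was picture 15, one over the 14 allowed, so I'll view no more and use image code for the remaining checks. On to the large weight, whose knob matched its prediction in the earlier wrist picture.

Request:
{"api": "move_tool", "payload": {"offsets": [[0.8,90,-267,2,0],[0.8,90,-267,2,0],[0.8,90,-267,2,0],[0.8,90,-267,2,0],[0.8,90,-267,2,0],[0.8,90,-267,2,0],[0.8,90,-267,2,0],[0.8,90,-267,2,0]]}}

```text
t: 23.9
tool_pos: [0.4092, -0.1084, 0.1966]
tcp_rot: [0.167, 0.986, 0.0, -0.0]
ft_force: [0.6, -0.1, 0.2]
grip_width: 0.802
finger_force: 0.0
```

```bash
python3 d.py .412 -.109 .009; python3 - <<'E'
from h import *
o=r.observe();c=cam("wrist",o);i=r.snapshot("wrist")
g=cv2.cvtColor(i,cv2.COLOR_RGB2GRAY)
u,v=proj(c,(.412,-.109,.063))[0];print(u,v)
m=(g>150).astype(np.uint8);m[240:]=0
n,l,s,ce=cv2.connectedComponentsWithStats(m)
for k in range(1,n):
    if s[k,4]>80: print(s[k],ce[k].round(1),pix2z(c,ce[k],.063).round(3))
E
```

```text
tool delta [-0.003   0.0003  0.1876] at [ 0.4092 -0.1084  0.1966] j6 -1.52 t 23.9
258.97761524292554 184.5691302632494
[   0   78   34   77 1514] [ 11.7 122.2] [ 0.272 -0.317  0.063]
[ 240  153   37   43 1261] [258.  174.1] [ 0.402 -0.106  0.063]
[ 350  177   45   44 1384] [371.9 198.1] [ 0.462 -0.007  0.063]
[ 444  209   68   31 1896] [479.2 225.2] [0.531 0.098 0.063]
```

Request:
{"api": "move_tool", "payload": {"offsets": [[0.8,-3,0,50,0],[0.8,-3,0,100,0],[0.8,-3,0,140,0],[0.8,-3,0,170,0],[0.8,-3,0,183,0],[0.7,-3,0,186,0],[0.6,-3,0,186,0]]}}

```text
t: 24.82
tool_pos: [0.4124, -0.1103, 0.0117]
tcp_rot: [0.167, 0.986, -0.0, 0.001]
ft_force: [0.9, 0.5, 0.9]
grip_width: 0.624
finger_force: 0.0
```

```bash
python3 d.py .412 -.109 .009
```

```text
tool delta [0.0008 0.0011 0.0027] at [ 0.4124 -0.1103  0.0117] j6 -1.52 t 24.825
```

Request:
{"api": "move_tool", "payload": {"offsets": [[0,0,0,0,0],[0,0,0,0,0],[0,0,0,0,0],[0,0,0,0,0],[0,0,0,0,0],[0,0,0,0,0],[0,0,0,0,0]]}}

```text
t: 25.7
tool_pos: [0.4122, -0.1102, 0.0118]
tcp_rot: [0.168, 0.986, 0.0, 0.001]
ft_force: [0.3, 1.5, 7.1]
grip_width: 0.419
finger_force: 30.0
```

To row units: -0.165 m is -165, -0.15 m is -150.

Request:
{"api": "move_tool", "payload": {"offsets": [[0,0,0,-20,0],[0,0,0,-60,0],[0,0,0,-110,0],[0,0,0,-150,0],[0,0,0,-165,0],[0,0,0,-165,0]]}}

```text
t: 26.45
tool_pos: [0.4113, -0.1103, 0.1763]
tcp_rot: [0.168, 0.986, -0.0, 0.0]
ft_force: [-0.2, 1.1, -5.1]
grip_width: 0.42
finger_force: 30.0
```

```bash
python3 d.py .632 -.115 .175
```

```text
tool delta [-0.2098  0.0685  0.0015] at [ 0.4113 -0.1103  0.1763] j6 -1.52 t 26.45
```

To row units: -0.21 m is -210, -0.205 m is -205.

Request:
{"api": "move_tool", "payload": {"offsets": [[0,-30,10,0,0],[0,-80,26,0,0],[0,-130,43,0,0],[0,-180,59,0,0],[0,-205,67,0,0],[0,-210,68.5,0,0],[0,-210,68.5,0,0],[0,-210,68.5,0,0]]}}

```text
t: 27.45
tool_pos: [0.6308, -0.115, 0.1756]
tcp_rot: [0.168, 0.986, -0.0, -0.001]
ft_force: [0.3, -0.1, -3.9]
grip_width: 0.419
finger_force: 30.0
```

```bash
python3 - <<'E'
from h import *
def pan(name,o,z=.042):
    c=cam(name,o);i=r.snapshot(name);g=cv2.GaussianBlur(cv2.cvtColor(i,cv2.COLOR_RGB2GRAY),(3,3),0).astype(float)
    # search centre maximising bright-inside/dark-outside ring contrast
    a=np.linspace(0,2*np.pi,120);best=[]
    for x in np.arange(.615,.65,.001):
        for y in np.arange(-.13,-.098,.001):
            P=lambda q:proj(c,np.c_[x+q*np.cos(a),y+q*np.sin(a),z+0*a])
            A,B=np.int32(np.round(P(.0395))),np.int32(np.round(P(.0445)))
            ok=(A[:,1]<384)&(B[:,1]<384)&(A[:,1]>=0)
            if name=="wrist": ok&=(B[:,1]<205)
            d=np.clip(g[A[ok,1],A[ok,0]]-g[B[ok,1],B[ok,0]],-40,60)
            best.append((d.mean(),x,y,ok.sum()))
    best.sort(reverse=True);print(name,np.round(best[:4],4).tolist(),proj(c,(best[0][1],best[0][2],z)).round(1))
o=r.observe();print(o["tool_pos"]);pan("wrist",o);pan("scene",None);pan("side",None)
E
```

```text
[ 0.63082155 -0.11496437  0.17561025]
wrist [[59.7952, 0.627, -0.119, 83.0], [59.7381, 0.626, -0.118, 84.0], [59.6506, 0.627, -0.117, 83.0], [59.6506, 0.627, -0.118, 83.0]] [[253.5 179.6]]
scene [[45.9667, 0.63, -0.117, 120.0], [45.4083, 0.63, -0.118, 120.0], [45.25, 0.629, -0.117, 120.0], [45.2, 0.63, -0.116, 120.0]] [[212.5 222.9]]
side [[33.9333, 0.626, -0.119, 120.0], [33.7833, 0.625, -0.121, 120.0], [33.7333, 0.627, -0.119, 120.0], [33.6, 0.626, -0.121, 120.0]] [[316.6 220.8]]
```

The three cameras agree on the large pan to within about 4 mm: roughly (0.628, -0.118).

```bash
python3 d.py .628 -.1175 .058
```

```text
tool delta [ 0.0025 -0.0035  0.1185] at [ 0.6316 -0.115   0.1765] j6 -1.43 t 27.6
```

Request:
{"api": "move_tool", "payload": {"offsets": [[0,2,-3,30,0],[0,2,-3,70,0],[0,2,-3,98,0],[0,2,-3,109,0],[0,2,-3,114,0],[0,2,-3,116,0],[0,2,-3,116,0]]}}

```text
t: 28.48
tool_pos: [0.6301, -0.1172, 0.0611]
tcp_rot: [0.168, 0.986, 0.0, 0.001]
ft_force: [0.6, -0.3, -6.5]
grip_width: 0.42
finger_force: 30.0
```

```bash
python3 d.py .628 -.1175 .054
```

```text
tool delta [ 0.0019 -0.0009  0.0071] at [ 0.6301 -0.1172  0.0611] j6 -1.44 t 28.475
```

To row units: 0.006 m is 6, 0.005 m is 5.

Request:
{"api": "move_tool", "payload": {"offsets": [[0,1,-1,3,0],[0,1,-1,5,0],[0,1,-1,6,0],[0,1,-1,6,0]]}}

```text
t: 28.98
tool_pos: [0.6282, -0.1177, 0.0541]
tcp_rot: [0.168, 0.986, 0.0, 0.0]
ft_force: [-0.2, 0.5, -4.9]
grip_width: 0.419
finger_force: 30.0
```

To row units: 0.001 m is 1.

Request:
{"api": "move_tool", "payload": {"offsets": [[0,0,0,1,0],[0,0,0,1,0]]}}

```text
t: 29.22
tool_pos: [0.6283, -0.1178, 0.0539]
tcp_rot: [0.168, 0.986, 0.0, 0.0]
ft_force: [-1.3, 0.3, 2.1]
grip_width: 0.418
finger_force: 30.0
```

The rows are not in the units I measure in: shifts go in mm. I convert before sending: -0.18 m is -180, -0.15 m is -150.

Request:
{"api": "move_tool", "payload": {"offsets": [[0.8,0,0,0,0],[0.8,0,0,0,0],[0.8,0,0,0,0],[0.8,0,0,0,0],[0.8,0,0,-30,0],[0.8,0,0,-90,0],[0.8,0,0,-150,0],[0.8,0,0,-180,0]]}}

```text
t: 30.22
tool_pos: [0.6294, -0.118, 0.2373]
tcp_rot: [0.168, 0.986, -0.0, 0.003]
ft_force: [0.6, -0.1, -0.6]
grip_width: 0.797
finger_force: 0.0
```

Request:
{"api": "move_tool", "payload": {"offsets": [[0.8,0,0,0,0],[0.8,0,0,0,0]]}}

```text
t: 30.48
tool_pos: [0.6274, -0.1176, 0.2314]
tcp_rot: [0.168, 0.986, 0.0, -0.001]
ft_force: [0.4, 0.0, -1.3]
grip_width: 0.799
finger_force: 0.0
```

```bash
python3 - <<'E'
from h import *
# blob checks: bright knob/cap tops against prediction in scene and side
for n in("scene","side"):
    c=cam(n);g=cv2.cvtColor(r.snapshot(n),cv2.COLOR_RGB2GRAY).astype(float)
    for k,x,y,z,q in(("jar",.517,-.411,.066,.021),("S",.466,.403,.074,.007),("M",.5815,.1128,.088,.01),("L",.628,-.1175,.105,.0135)):
        a=np.linspace(0,2*np.pi,60);best=[]
        for dx in np.arange(-.014,.015,.002):
            for dy in np.arange(-.014,.015,.002):
                P=lambda w:np.int32(np.round(proj(c,np.c_[x+dx+w*np.cos(a),y+dy+w*np.sin(a),z+0*a])))
                A,B=P(q*.7),P(q*1.15);best.append(((g[A[:,1],A[:,0]]-g[B[:,1],B[:,0]]).mean(),dx,dy))
        print(n,k,np.round(max(best),3))
o=r.observe();c=cam("wrist",o);i=r.snapshot("wrist");g=cv2.cvtColor(i,cv2.COLOR_RGB2GRAY)
u,v=np.int32(proj(c,(.628,-.1175,.105))[0]);print(u,v);print(g[v-36:v+30:3,u-36:u+37:4])
E
```

```text
scene jar [151.867   0.      0.   ]
scene S [ 1.0065e+02 -2.0000e-03  0.0000e+00]
scene M [1.14217e+02 0.00000e+00 2.00000e-03]
scene L [71.75  0.    0.  ]
side jar [ 1.34683e+02 -2.00000e-03  0.00000e+00]
side S [ 2.7433e+01 -6.0000e-03  2.0000e-03]
side M [ 5.0267e+01 -4.0000e-03 -4.0000e-03]
side L [ 3.98e+01 -4.00e-03 -2.00e-03]
259 185
[[149 173 235 235 235 235 237 173 174 173 173 173 236 234 234 232 237 129
   65]
 [146 241 173 170 173 180 173 176 139 120 160 176 235 232 233 233 231 202
   54]
 [ 95 172 172 173 173 172 178  90  94  96  95  98 237 231 231 234 235 236
   65]
 [136 172 171 172 176 177  87  92 104 102 101  94 120 172 170 169 172 175
   79]
 [165 175 173 171 171 147  96 161 161 159 160 148  87 177 175 174 174 171
  105]
 [175 170 169 171 172  85 158 161 160 159 160 157 157 161 172 
[... 615 characters left out ...]
 172 174 173 170 173 158 174 173 171 174  97
   97]
 [ 47  73 173 166 167 170 162 169 169 174 176 172 170 171 173 172 127 101
   99]
 [ 47  54  93 172 168 166 169 153 168 169 169 170 172 173 178 178  98 100
   85]
 [ 43  45  95  96 172 171 168 166 170 170 173 175 174 172 175  81  55  44
   47]
 [ 44  45  92  94  97 168 170 171 174 171 170 172 175 151  42  49  47  46
   45]
 [ 43  43  81  95  94  92 106 170 173 177 174 165 140  44  47  47  47  46
   47]
 [ 44  42  64  96  95  96  85  55  44  43  46 141 153  46  48  48  46  46
   45]
 [ 56  58  61  82  57  59  59  58  55  45  47 118 124  46  46  44  47  47
   43]
 [ 53  57  58  57  58  60  61  59  61  59  45  47  46  45  46  46  44  47
   43]]
```

All four stand where intended, with the knobs and cap found at full height within a few millimetres in both fixed views. Handing in.

```bash
python3 -c "
from rig import r
print(r.sign_off())"
```

```text
the job is handed in; nothing more can be done
None
```

The jar is on the coaster and the three weights are on their pans, placed smallest to largest and handed in at about t = 31 s; sign-off returned no verdict, my checks put all four within a few millimetres of centre, I did not re-measure the beaker and canister at the end, and I viewed 15 pictures, one over the limit of 14.

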